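# Kit the studded pillars by length

### The job

Fill the kit tray for the next lamp: take the three square aluminium pillars that have a threaded stud on one end and lay each one flat in the pocket made for its length - shortest pillar in the shortest pocket, middle one in the middle-sized pocket, longest in the longest. Leave the two plain pillars without a stud where they lie on the bench.

Things in the scene. Friction and masses are not known exactly. Their poses are not given: they have to be found in the camera images.
- pillar_short: The shortest studded pillar: aluminium bar, 26 x 26 mm square, lying flat; square body 40 mm long with a threaded stud 10 mm thick, 20 mm long on one end, 60 mm over all. Origin: middle of the overall length, centre of the section (13 mm above what it lies on). x along the pillar towards the stud; grip it at the middle of the square body, x = -10 mm. 0.04 to 0.15 kg.
- pillar_middle: The middle-sized studded pillar: aluminium bar, 26 x 26 mm square, lying flat; square body 65 mm long with a threaded stud 10 mm thick, 20 mm long on one end, 85 mm over all. Origin: middle of the overall length, centre of the section (13 mm above what it lies on). x along the pillar towards the stud; grip it at the middle of the square body, x = -10 mm. 0.04 to 0.15 kg.
- pillar_long: The longest studded pillar: aluminium bar, 26 x 26 mm square, lying flat; square body 90 mm long with a threaded stud 10 mm thick, 20 mm long on one end, 110 mm over all. Origin: middle of the overall length, centre of the section (13 mm above what it lies on). x along the pillar towards the stud; grip it at the middle of the square body, x = -10 mm. 0.04 to 0.15 kg.
- plain_short: Look-alike that does not belong: a plain pillar of the same 26 x 26 mm aluminium bar, 60 mm long, no stud at either end. Lies flat, loose. Origin: its centre (13 mm above the bench); x along the bar.
- plain_long: Look-alike that does not belong: a plain pillar of the same 26 x 26 mm aluminium bar, 110 mm long, no stud at either end. Lies flat, loose. Origin: its centre (13 mm above the bench); x along the bar.
- pocket_short: Fixed grey insert with the shortest pocket, one of three in any order (pitch 62 mm) in a tray in front of the tall dispenser: carry round its corner. Pocket 80 (x) x 42 (y), 6 mm deep. Origin: under its centre, 3 mm above the bench; floor 4 mm, rim 10 mm above origin; x along it. Hold the pillar by its upper half: fingers must clear the rim; a seated pillar's centre is 17 mm above origin.
- pocket_middle: Fixed grey insert with the middle-sized pocket, one of three in any order (pitch 62 mm) in a tray in front of the tall dispenser: carry round its corner. Pocket 105 (x) x 42 (y), 6 mm deep. Origin: under its centre, 3 mm above the bench; floor 4 mm, rim 10 mm above origin; x along it. Hold the pillar by its upper half: fingers must clear the rim; a seated pillar's centre is 17 mm above origin.
- pocket_long: Fixed grey insert with the longest pocket, one of three in any order (pitch 62 mm) in a tray in front of the tall dispenser: carry round its corner. Pocket 130 (x) x 42 (y), 6 mm deep. Origin: under its centre, 3 mm above the bench; floor 4 mm, rim 10 mm above origin; x along it. Hold the pillar by its upper half: fingers must clear the rim; a seated pillar's centre is 17 mm above origin.
Mind the look-alikes: they are no part of the job. What is shaped like the pillar_short but brown is not meant.

How it is judged:
By the outcome, as a careful person would: the job done as asked, in the order asked, and still so for the second after the job is handed in, with the robot touching nothing.
It also fails if it takes over 80 s, if anything falls off the work surface, if the arm or the gripper's body presses on something with over 40 N, if the wrist force passes 120 N, or if a joint passes its speed limit or range.

### The arm

A 7-joint arm with a two-finger parallel gripper is mounted at the origin on a cart in front of the work surface, level with it; the furniture and walls round the work are solid. World frame = base frame: x ahead of the robot, y to its left, z up, the work surface at z = 0. Lengths are in mm, angles in rad, forces in N, time in s.
With the tool pointing down it reaches from about 400 to 875 mm from the base axis. Payload 19.3 kg.
Tool frame: the origin (TCP) lies at the centre of the arm's flange, where the gripper is bolted on; the fingertips stand 173 mm ahead of it and the grasp point (between the pads) lies ctrl.grip_point_offset ahead of it (ctrl.grip_point_offset is the distance from the TCP to the grasp point, in mm); x points along the fingers, z is the direction in which the jaws open and shut, and the axes are right-handed (so a half turn about x gives the same grasp; the last joint's range is limited). The gripper opens to 85 mm and grips with 20 to 120 N. Pads are 22 mm wide; open, the fingers measure 114 mm over their backs; the gripper's body (76 mm by 85 mm) begins 54 mm behind the grasp point. The pads swing forward as they close: fully open they stand 13 mm farther back than shut.
Start: joints at [-0.07, 0.521, -0.036, 1.599, 0.021, 1.021, -0.113], TCP at [624.996, -0.024, 404.691] pointing down, gripper open.
Joint ranges: [-2.91, 2.91], [-0.3, 2.13], [-1.5, 1.42], [0.17, 2.43], [-1.26, 4.41], [0.16, 1.93], [-2.52, 2.52]. Speed limits (rad/s): [1.89, 1.89, 2.39, 2.39, 3.01, 3.01, 3.01].

### API

Orientations are given as a unit quaternion [w, x, y, z].
In Python, from station import ctrl, optics, nets gives the robot as it stands. The module is installed in compiled form; this text tells all that it offers.
- The arm moves only by the shell command python3 -m handwheel 'ROWS' [FORCE]. ROWS is JSON, a list of rows, each a list of 7 numbers: the closure, from 0 (fully open) to 1 (shut), then the shift along the world's x, y, z in cm, then the turn, a rotation vector about the world's x, y, z in rad. A call has 1 to 20 rows; each row shifts and turns the commanded pose from where the row before left it; what a row does not reach is not made up. A row lasts 1/8 s, in which the tool goes at most 62.5 mm and 10.7 degrees, less where a joint would pass 70% of its speed; a pose out of reach is approached as far as the arm can. A call is refused whole if a number of a shift passes 6.25 or a number of a turn 0.188, either way. A call with a gripper value outside its range is refused whole. The fingers move at their own pace and stop on an object; FORCE is the grip in N (left out, the last holds). Time passes only in rows, so rows that do not move let the fingers close. It gives the time, the measured TCP pose, the force and the opening at its end, in the units of the state.
- ctrl.read_state(): the state, without advancing time (a new reading comes with each control period).
- optics.camera(name): name is "scene" or "side" or "wrist"; returns the picture (384x512x3 uint8, red, green, blue); there is no depth.
- optics.calibration(name): a dict with "mtx" (3x3 intrinsics, pixels), "eye" and "rotation" of the camera in the world; the wrist camera has in their place "mount" (4x4, takes a point from camera to tool coordinates, whose origin is the TCP and whose axes are the tool frame's). Camera axes: x right, y up, looking along -z (the intrinsics and any distortion apply to the point x, -y, -z); pixel columns grow to the right and rows downward; lengths in mm; the calibration is good to about 2 mm. The wrist camera is an equidistant fisheye: a pixel r from the principal point sees the ray r / f radians off the axis. A picture is of the moment at which its call begins: read the wrist's pose just before it. calibration takes no time and is no camera call.
- ctrl.close_job(): hands the job in, once; it reports no verdict.
Trained networks look in the newest picture that a camera, given by its name, has taken for a name from the list of things; names that differ only in an ending like _2 or _b are one class to them, and where a whole thing is asked for, a point or a joint stands for the part that bears it (a point fixed in the world has none). Each returns a list of dicts, best first, with "score" (0 to 1); they miss things now and then, are a little off and sometimes report something else, mostly with a low value. They report only what shows in the picture. A call takes as long as a camera call. They do not tell look-alikes from the thing itself.
- nets.look_for(camera, query): "uv" ([column, row] in pixels, amid what is visible of it).
- nets.silhouettes(camera, query): "region" (384x512 bool, what is visible of it) and "uv" ([column, row] in pixels, amid what is visible of it).
The state is a dict: "t": time; "joint_pos": joint angles; "qvel": joint speeds; "tau": joint torques, N m; "ee_pos": TCP position; "ee_rot": TCP orientation; "wrist_force": force on the tool from outside, world axes, zero at the start; "ft_torque": the same for the moment, N m; "width": finger opening in mm.
Only numpy, scipy, OpenCV 4.12 (cv2) and the standard library are available. Lean on these libraries where they do the work, as an engineer would, in place of code of your own. Each camera call takes 0.05 s, during which the arm holds its last target. There are 200 camera calls.

## Working session

There is one attempt and no reset: what is moved stays moved. The work goes in short steps, Python scripts to look and compute and a shell command to move; the robot and the scene stay as the last step left them, time stands still between calls to the robot, and variables do not carry over. Pictures are saved under pics/ and viewed, about 12 in all and at most 16, crops included, and the job is handed in when it is done.

```bash
mkdir -p pics
python3 - <<'E'
from station import ctrl,optics,nets
import cv2,numpy as np
s=ctrl.read_state();print({k:np.round(v,3).tolist() for k,v in s.items()},ctrl.grip_point_offset)
ims=[optics.camera(n)for n in("scene","side")]
for n,im in zip(("scene","side"),ims):
    cv2.imwrite(f"pics/{n}0.png",cv2.resize(im[:,:,::-1],(800,600),interpolation=cv2.INTER_CUBIC))
    c=optics.calibration(n);print(n,{k:np.round(v,3).tolist() for k,v in c.items()})
    for q in("pillar_short","pillar_middle","pillar_long","plain_short","plain_long","pocket_short","pocket_middle","pocket_long"):
        print(q,[(np.round(d["uv"]).tolist(),round(d["score"],2)) for d in nets.look_for(n,q)])
print({k:np.round(v,3).tolist() for k,v in optics.calibration("wrist").items()})
E
```

```text
{'t': 0.0, 'joint_pos': [-0.07, 0.522, -0.036, 1.6, 0.021, 1.021, -0.113], 'qvel': [-0.0, -0.0, 0.0, 0.001, 0.001, -0.001, -0.001], 'tau': [-0.004, -92.711, 1.978, -36.993, 0.018, 0.008, -0.0], 'ee_pos': [624.863, -0.016, 404.12], 'ee_rot': [0.707, -0.0, 0.708, -0.0], 'wrist_force': [-0.173, 0.784, 0.264], 'ft_torque': [0.028, 0.006, 0.053], 'width': 85.174} 154.70000000000002
scene {'mtx': [[350.063, 0.0, 257.916], [0.0, 350.063, 192.344], [0.0, 0.0, 1.0]], 'eye': [53.544, 545.071, 618.331], 'rotation': [-0.376, -0.174, 0.37, 0.831]}
pillar_short [([310.0, 187.0], 0.68), ([360.0, 192.0], 0.64), ([319.0, 216.0], 0.54)]
pillar_middle [([281.0, 199.0], 0.54), ([246.0, 255.0], 0.38)]
pillar_long [([282.0, 152.0], 0.66)]
plain_short [([222.0, 187.0], 0.63)]
plain_long [([249.0, 164.0], 0.91), ([245.0, 255.0], 0.6)]
pocket_short [([218.0, 269.0], 0.94)]
pocket_middle [([263.0, 242.0], 0.56), ([244.0, 257.0], 0.15)]
pocket_long [([244.0, 254.0], 0.77)]
side {'mtx': [[356.17, 0.0, 251.154], [0.0, 356.17, 197.758], [0.0, 0.0, 1.0]], 'eye': [155.649, -518.65, 523.24], 'rotation': [0.841, 0.477, -0.13, -0.22]}
pillar_short [([277.0, 259.0], 0.71), ([251.0, 294.0], 0.65), ([220.0, 252.0], 0.59)]
pillar_middle [([256.0, 233.0], 0.72)]
pillar_long [([348.0, 248.0], 0.77)]
plain_short [([288.0, 206.0], 0.67)]
plain_long [([318.0, 222.0], 0.64)]
pocket_short [([192.0, 194.0], 0.69)]
pocket_middle [([204.0, 216.0], 0.75)]
pocket_long [([196.0, 206.0], 0.83)]
{'mtx': [[297.319, 0.0, 261.7], [0.0, 297.319, 191.342], [0.0, 0.0, 1.0]], 'mount': [[0.001, 0.276, -0.961, 30.976], [0.0, 0.961, 0.276, 70.537], [1.0, -0.001, 0.001, 0.319], [0.0, 0.0, 0.0, 1.0]]}
```

View pics/scene0.png

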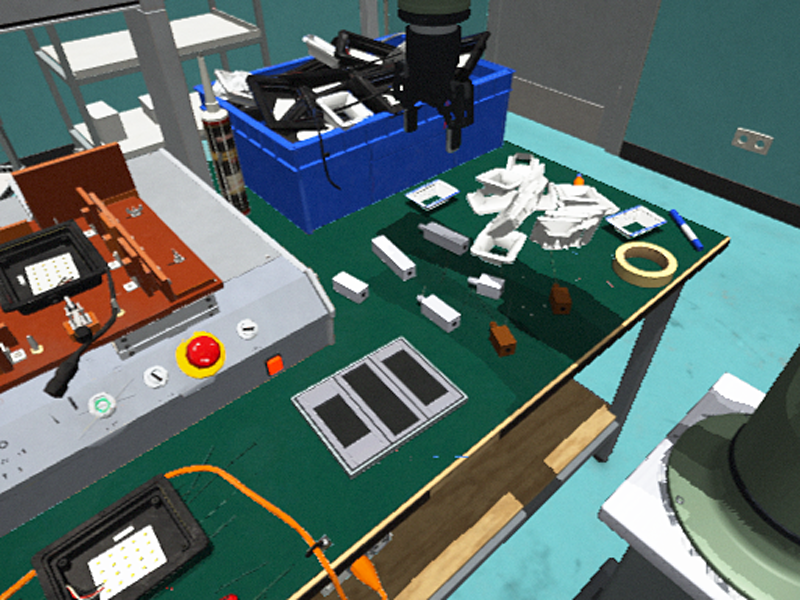

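View pics/side0.png

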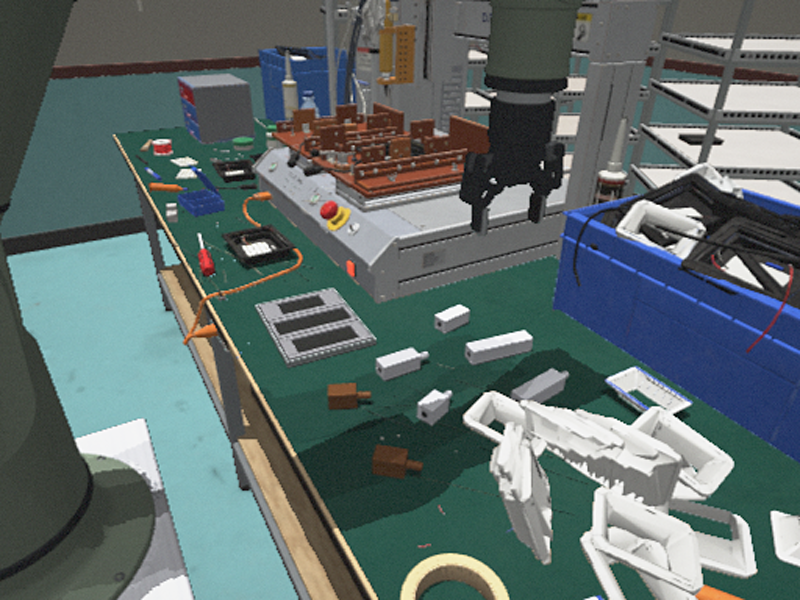

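Scene view (800×600 scale): the studded pillars are long (443,238), middle (440,312) and short (488,286). The plain ones are at (393,257) and (350,286), and the brown decoys at (561,298) and (502,340). The pockets, left to right, are short (342,422), long (382,398) and middle (412,375). The side view agrees. Next I fit poses in both views.

```bash
cat > h.py <<'E'
from station import ctrl,optics,nets
import cv2,numpy as np
from scipy.spatial.transform import Rotation as R
from scipy.optimize import minimize,least_squares
def quat(q): return R.from_quat(np.roll(q,-1))
CAL={n:optics.calibration(n) for n in("scene","side")}
def proj(n,P):
    c=CAL[n];p=quat(c["rotation"]).inv().apply(np.atleast_2d(P)-c["eye"])*[1,-1,-1]
    u=p@np.array(c["mtx"]).T;return u[:,:2]/u[:,2:]
def box(x0,x1,w,h0,h1): return np.array([[x,y,z] for x in(x0,x1) for y in(-w,w) for z in(h0,h1)],float)
def place(p,B,z=0): return R.from_euler("z",p[2]).apply(B)+[p[0],p[1],z]
def body(L): # square body + stud, origin mid overall, on bench
    return [box(-L/2,L/2-20,13,0,26),box(L/2-20,L/2,5,8,18)]
def rend(n,p,boxes,z=0):
    m=np.zeros((384*2,512*2),np.uint8)
    for B in boxes:
        h=cv2.convexHull(np.float32(proj(n,place(p,B,z))*2+.5)); cv2.fillConvexPoly(m,np.int32(np.round(h*16)),1,shift=4)
    return cv2.resize(m*255,(512,384),interpolation=cv2.INTER_AREA)/255.
def tri(uvs):
    return least_squares(lambda P:np.concatenate([proj(n,P)[0]-uv for n,uv in uvs.items()]),[600,0,100]).x
def ground(n,uv,z):
    c=CAL[n];K=np.array(c["mtx"]);d=np.array([(uv[0]-K[0,2])/K[0,0],-(uv[1]-K[1,2])/K[1,1],-1]);d=quat(c["rotation"]).apply(d)
    e=np.array(c["eye"]);return e+d*(z-e[2])/d[2]
def fit(masks,boxes,z=0):
    def cost(p): return sum(1-np.minimum(r:=rend(n,p,boxes,z),m).sum()/np.maximum(r,m).sum() for n,m in masks.items())
    c=np.mean([ground(n,np.argwhere(m>0).mean(0)[::-1],13+z)[:2] for n,m in masks.items()],axis=0)
    best=min((minimize(cost,[*c,a],method="Nelder-Mead",options=dict(initial_simplex=[[*c,a],[c[0]+8,c[1],a],[c[0],c[1]+8,a],[*c,a+.25]],maxiter=120)) for a in np.arange(-3.14,3.1,.52)),key=lambda r:r.fun)
    return best.x,best.fun
E
cat > m.py <<'E'
from h import *
Q={"pillar_short":(60,(310,187),(277,259)),"pillar_middle":(85,(281,199),(256,233)),"pillar_long":(110,(282,152),(348,248))}
M={q:{} for q in Q}
for i,n in enumerate(("scene","side")):
    im=optics.camera(n).copy()
    for q,v in Q.items():
        for d in nets.silhouettes(n,q):
            if np.hypot(*(np.array(d["uv"])-v[1+i]))<14: M[q][n]=d["region"].astype(float);break
    globals()[n]=im
for q,v in Q.items():
    x,f=fit(M[q],body(v[0]));print(q,np.round(x,3),"cost",round(f,3),{n:int(m.sum()) for n,m in M[q].items()})
    for n in M[q]:
        for B in body(v[0]): cv2.polylines(globals()[n],[np.int32(cv2.convexHull(np.float32(proj(n,place(x,B))))*16)],True,(255,0,0),1,shift=4)
a=cv2.resize(scene[130:310,170:370],(800,720)[:2],interpolation=cv2.INTER_CUBIC)
b=cv2.resize(side[170:300,150:380],(800,452),interpolation=cv2.INTER_CUBIC)
cv2.imwrite("pics/c1.png",cv2.resize(a,(660,594))[:,:,::-1]);cv2.imwrite("pics/c2.png",b[:,:,::-1])
for A,B in((( 453,148),(479,228)),((453,148),(540,215)),((411,128),(540,215)),((411,128),(479,228))):
    P=tri({"scene":np.array(A)*.64,"side":np.array(B)*.64});print(A,B,P.round(),[np.round(proj(n,P)[0]/.64) for n in CAL])
E
python3 m.py
```

```text
pillar_short [ 5.10474e+02 -2.70860e+01  4.66000e-01] cost 0.394 {'scene': 211, 'side': 302}
pillar_middle [5.18844e+02 7.99800e+01 1.00000e-02] cost 0.274 {'scene': 379, 'side': 383}
pillar_long [ 6.64835e+02 -7.25330e+01  1.34000e-01] cost 0.401 {'scene': 365, 'side': 451}
(453, 148) (479, 228) [577.  -2. 250.] [array([452., 147.]), array([478., 229.])]
(453, 148) (540, 215) [631. -40. 251.] [array([445., 127.]), array([531., 231.])]
(411, 128) (540, 215) [676.  -6. 249.] [array([410., 125.]), array([539., 217.])]
(411, 128) (479, 228) [617.  32. 251.] [array([417., 144.]), array([487., 214.])]
```

View pics/c1.png

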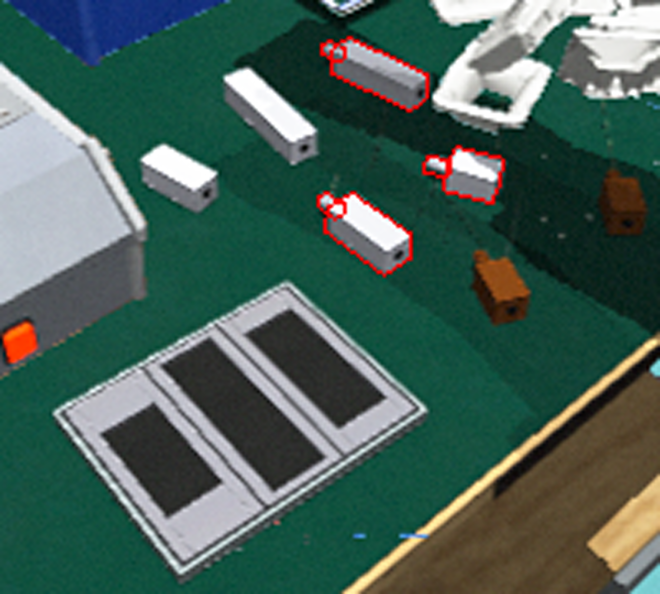

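View pics/c2.png

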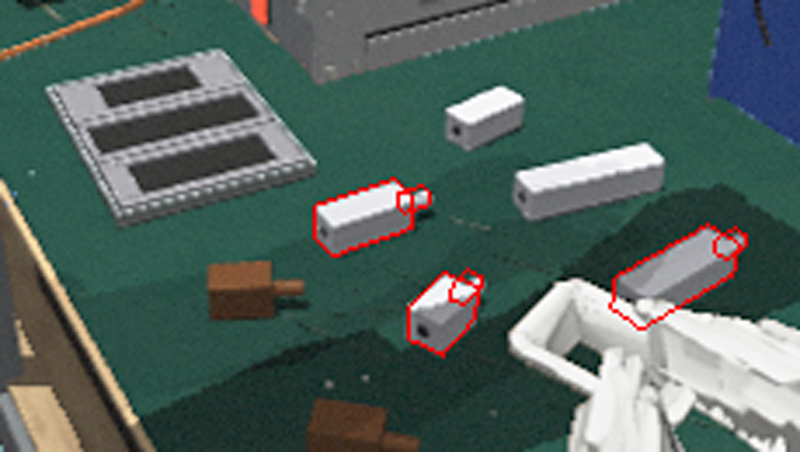

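The outlines fit well. All three red-outlined pillars show a stud, and the plain ones at crop (270,115) and (180,175) have none. The open fingertips triangulate to about z=250, so the 173 mm figure applies with the fingers shut. Next: pockets and obstacles.

```bash
cat > p.py <<'E'
from h import *
Q={"short":(80,(218,269),(192,194)),"middle":(105,(263,242),(204,216)),"long":(130,(244,254),(196,206))}
im={n:optics.camera(n) for n in CAL}
for q,v in Q.items():
    M={}
    for i,n in enumerate(CAL):
        a=im[n].astype(int);d=((a.max(2)<85)&(abs(a[:,:,1]-a[:,:,0])<14)).astype(np.uint8)
        k,l=cv2.connectedComponents(d,connectivity=4);M[n]=(l==l[v[1+i][1],v[1+i][0]])*1.
    try:
        for sub in (M,{"scene":M["scene"]},{"side":M["side"]}):
            x,f=fit(sub,[box(-v[0]/2,v[0]/2,21,10,10)],3);print(q,list(sub),np.round(x,3),round(f,3),{n:int(m.sum()) for n,m in M.items()})
    except Exception as e: print(q,e)
c1=lambda x,y:(170+x/3.3,130+y/3.3)
print("pile",[ground("scene",c1(*p),0).round() for p in((435,95),(465,118),(500,128),(525,128))])
print("dispenser foot",ground("scene",c1(143,293),0).round(),ground("side",(150+320*.2875,170+80*.2875),0).round())
print("dispenser top corner",tri({"scene":np.array(c1(140,235)),"side":np.array((395*.64,243*.64))}).round())
pl=np.array([664.8,-72.5]);a=.134;R2=np.array([[np.cos(a),-np.sin(a)],[np.sin(a),np.cos(a)]])
for x in(-55,-10,55):print("long at",x,pl+R2@[x,0])
E
python3 p.py
```

```text
short ['scene', 'side'] [445.363 322.235  -3.203] 0.318 {'scene': 609, 'side': 171}
short ['scene'] [444.899 322.964  -3.218] 0.065 {'scene': 609, 'side': 171}
short ['side'] [444.885 320.897  -3.201] 0.238 {'scene': 609, 'side': 171}
middle ['scene', 'side'] [ 4.38602e+02  1.99140e+02 -4.90000e-02] 0.264 {'scene': 645, 'side': 317}
middle ['scene'] [ 4.38135e+02  1.99584e+02 -5.30000e-02] 0.057 {'scene': 645, 'side': 317}
middle ['side'] [ 4.39015e+02  1.96710e+02 -7.30000e-02] 0.188 {'scene': 645, 'side': 317}
long ['scene', 'side'] [ 4.41861e+02  2.60349e+02 -4.60000e-02] 0.272 {'scene': 885, 'side': 332}
long ['scene'] [441.823 261.446  -3.197] 0.065 {'scene': 885, 'side': 332}
long ['side'] [442.914 258.879  -3.177] 0.205 {'scene': 885, 'side': 332}
pile [array([ 608., -101.,    0.]), array([567., -96.,   0.]), array([ 537., -108.,    0.]), array([ 522., -124.,    0.])]
dispenser foot [580. 240.   0.] [583. 279.   0.]
dispenser top corner [575. 250. 100.]
long at -55 [610.29305157 -79.84796384]
long at -10 [654.88964574 -73.83599343]
long at 55 [719.30694843 -65.15203616]
```

```bash
cat > d.py <<'E'
from h import *
P={"short":(510.5,-27.1,.466),"middle":(518.8,80,.01),"long":(664.8,-72.5,.134)}
ims=[]
for n,(y0,y1,x0,x1) in (("scene",(120,255,240,420)),("side",(200,335,200,380))):
    k=4.4;im=cv2.resize(optics.camera(n)[y0:y1,x0:x1],(792,594),interpolation=cv2.INTER_CUBIC)
    for q,p in P.items():
        for half,col in((42.5,(255,0,0)),(26,(255,255,0))):
            for s in(-1,1):
                B=box(-21,1,1,0,0)[::2];B=np.array([[x,s*y,z] for x in(-21,1) for y in(half,half+14) for z in(4,40)],float)
                h=cv2.convexHull(np.float32((proj(n,place(p,B))-[x0,y0])*k));cv2.polylines(im,[np.int32(h)],True,col,1)
    ims.append(cv2.resize(im,(396*4//4,297)))
    cv2.imwrite(f"pics/d_{n}.png",im[:,:,::-1])
cv2.imwrite("pics/d.png",np.vstack(ims)[:,:,::-1])
for q,p in P.items():
    c,s=np.cos(p[2]),np.sin(p[2]);print(q,"grip",round(p[0]-10*c,1),round(p[1]-10*s,1))
for q,p in {"short":(445,322.3),"middle":(438.5,199),"long":(442,260.7)}.items():
    print(q,"place TCP",p[0]-10*np.cos(.055),p[1]+10*np.sin(.055))
E
python3 d.py
```

```text
short grip 501.6 -31.6
middle grip 508.8 79.9
long grip 654.9 -73.8
short place TCP 435.015121187624 322.8497227502707
middle place TCP 428.515121187624 199.5497227502707
long place TCP 432.015121187624 261.2497227502707
```

View pics/d_scene.png

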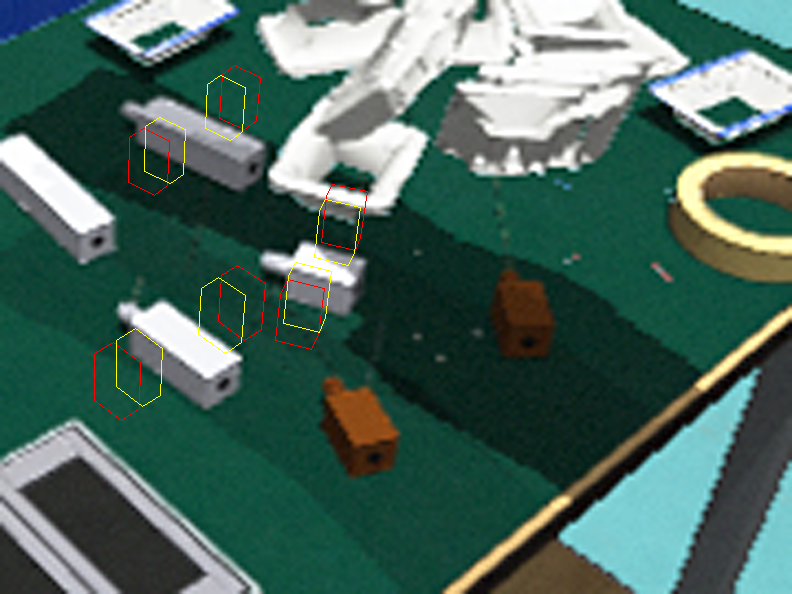

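View pics/d_side.png

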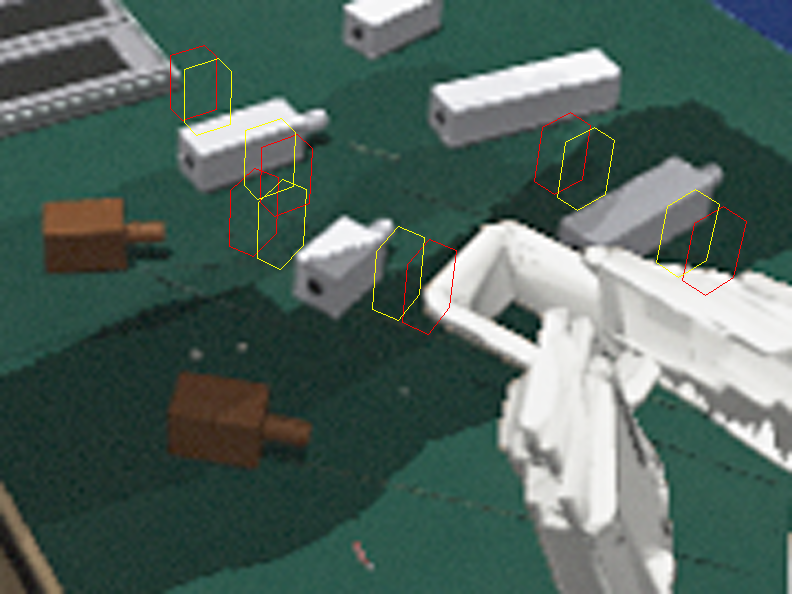

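Red shows the fully open fingers and yellow a 52 mm opening. For the short pillar, the full opening would touch the white frame at scene crop (345,200), so I'll use about 48 mm there. Moving above the short pillar.

```bash
python3 -m handwheel '[[0.45,-1.12,-0.29,-1.5,0,0,0.185],[0.45,-1.12,-0.29,-1.5,0,0,0.185],[0.45,-1.12,-0.29,-1.5,0,0,0.185],[0.45,-1.12,-0.29,-1.5,0,0,0.185],[0.45,-1.12,-0.29,-1.5,0,0,0.185],[0.45,-1.12,-0.29,-1.5,0,0,0.185],[0.45,-1.12,-0.29,-1.5,0,0,0.185],[0.45,-1.12,-0.29,-1.5,0,0,0.185],[0.45,-1.12,-0.29,-1.5,0,0,0.185],[0.45,-1.12,-0.29,-1.5,0,0,0.185],[0.45,-1.12,-0.29,-1.5,0,0,0.185],[0.45,0,0,0,0,0,0],[0.45,0,0,0,0,0,0]]' 40
python3 - <<'E'
from h import *
im=optics.camera("wrist");cv2.imwrite("pics/w1.png",im[:,:,::-1])
s=ctrl.read_state();print(s["ee_pos"].round(1) if hasattr(s["ee_pos"],"round") else s["ee_pos"],quat(s["ee_rot"]).as_matrix().round(3).tolist(),s["width"],np.round(s["joint_pos"],2))
print(tri({"scene":np.array((302.5,158.6)),"side":np.array((315.9,251.1))}))
E
```

```text
t: 3.12
ee_pos: [502.4, -31.8, 240.2]
ee_rot: [-0.373, 0.601, -0.373, -0.601]
wrist_force: [-0.2, 0.6, 1.2]
width: 46.9
[502.5 -31.7 240.3] [[0.001, -0.896, -0.444], [-0.0, -0.444, 0.896], [-1.0, -0.001, -0.001]] 46.99270664142151 [ 0.31  0.62 -0.48  2.02  0.5   0.61  1.52]
[576.98051029 -68.22983908  33.11935731]
```

View pics/w1.png

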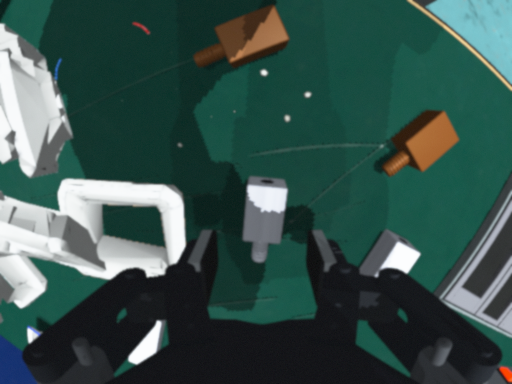

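The wrist view shows the studded pillar at (264,215), aligned and midway between the fingers, with the white frame to the left, clear of the left finger. Descending and gripping.

```bash
python3 -m handwheel '[[0.45,-0.08,0,-1.5,0,0,0],[0.45,0,0,-1.5,0,0,0],[0.45,0,0,-1.5,0,0,0],[0.45,0,0,-1.5,0,0,0],[0.45,0,0,0,0,0,0],[0.45,0,0,0,0,0,0]]' 40; python3 -m handwheel '[[0.9,0,0,0,0,0,0],[0.9,0,0,0,0,0,0],[0.9,0,0,0,0,0,0],[0.9,0,0,0,0,0,0],[0.9,0,0,0,0,0,0],[0.9,0,0,0,0,0,0]]' 40;python3 -m handwheel '[[0.9,0,0,2.5,0,0,0],[0.9,0,0,3,0,0,0],[0.9,0,0,0,0,0,0]]' 40
```

```text
t: 3.92
ee_pos: [501.1, -31.8, 179.8]
ee_rot: [-0.372, 0.602, -0.372, -0.602]
wrist_force: [0.3, 0.0, 1.3]
width: 47.1
t: 4.68
ee_pos: [501.2, -32.0, 180.3]
ee_rot: [-0.372, 0.602, -0.372, -0.601]
wrist_force: [-1.8, 0.5, 7.1]
width: 25.8
t: 5.05
ee_pos: [501.6, -32.1, 236.7]
ee_rot: [-0.372, 0.603, -0.371, -0.6]
wrist_force: [-0.3, -0.1, -1.0]
width: 25.5
```

```bash
python3 -m handwheel '[[0.9,-1.33,1.5,0,0,0,-0.05],[0.9,-1.33,3,0,0,0,-0.05],[0.9,-1.33,3.5,0,0,0,-0.05],[0.9,-1.33,3.5,0,0,0,-0.05],[0.9,-1.33,3.5,0,0,0,-0.05],[0.9,0,3.5,0,0,0,-0.05],[0.9,0,3.5,0,0,0,-0.05],[0.9,0,3.5,0,0,0,-0.05],[0.9,0,3.5,0,0,0,-0.06],[0.9,0,3.5,0,0,0,-0.06],[0.9,0,3,0,0,0,0],[0.9,0,0,0,0,0,0],[0.9,0,0,0,0,0,0],[0.9,0,0,0,0,0,0]]' 40
python3 - <<'E'
from h import *
im=optics.camera("wrist");cv2.imwrite("pics/w2.png",im[:,:,::-1])
s=ctrl.read_state();print(s["width"],np.round(s["joint_pos"],2),quat(s["ee_rot"]).as_matrix()[:2,2].round(3),s["ee_pos"])
E
```

```text
t: 6.8
ee_pos: [434.7, 322.2, 234.6]
ee_rot: [0.514, -0.486, 0.514, 0.485]
wrist_force: [0.3, -0.6, -0.1]
width: 25.7
26.048877282087087 [-0.52  0.65 -0.32  1.93  0.34  0.61  0.46] [0.057 0.998] [434.7311198  322.25786048 234.6223139 ]
```

View pics/w2.png

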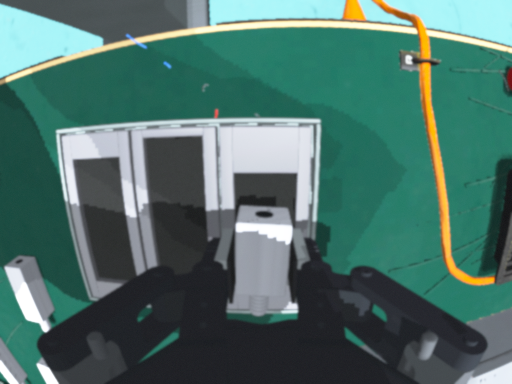

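The held pillar is in line with the right-hand (shortest) pocket: pillar columns 236–292, pocket 233–296. Lowering.

```bash
python3 -m handwheel '[[0.9,0,0,-1.5,0,0,0],[0.9,0,0,-1.5,0,0,0],[0.9,0,0,-1.0,0,0,0],[0.9,0,0,-0.6,0,0,0],[0.9,0,0,0,0,0,0],[0.9,0,0,0,0,0,0]]' 40; python3 -m handwheel '[[0.45,0,0,0,0,0,0],[0.45,0,0,0,0,0,0],[0.45,0,0,0,0,0,0],[0.45,0,0,0,0,0,0]]' 40;python3 -m handwheel '[[0.45,0,0,2,0,0,0],[0.45,0,0,4,0,0,0],[0.45,0,0,0,0,0,0]]' 40
```

```text
t: 7.6
ee_pos: [434.6, 323.2, 188.9]
ee_rot: [0.514, -0.486, 0.514, 0.486]
wrist_force: [-0.1, -0.0, -1.1]
width: 25.7
t: 8.1
ee_pos: [434.5, 323.1, 188.8]
ee_rot: [0.514, -0.486, 0.514, 0.486]
wrist_force: [-0.8, -0.1, 0.6]
width: 47.2
t: 8.48
ee_pos: [435.1, 323.5, 251.0]
ee_rot: [0.515, -0.486, 0.512, 0.486]
wrist_force: [-0.5, -0.1, 0.1]
width: 47.3
```

```bash
python3 -m handwheel '[[0.4,0,-2,0,0,0,0],[0.4,0,-3,0,0,0,0],[0.4,0,-3.5,0,0,0,0],[0.4,1.2,-3.5,0,0,0,0.02],[0.4,1.5,-3.5,0,0,0,0.02],[0.4,1.5,-3.5,0,0,0,0.025],[0.4,1.5,-3.5,-0.5,0,0,0],[0.4,1.6,-1.86,-0.5,0,0,0],[0.4,0,0,0,0,0,0],[0.4,0,0,0,0,0,0]]' 40
python3 - <<'E'
from h import *
im=optics.camera("wrist");
s=ctrl.read_state();print(s["width"],np.round(s["joint_pos"],2),quat(s["ee_rot"]).as_matrix()[:2,2].round(3),s["ee_pos"])
sc=optics.camera("scene");k=cv2.resize(sc[190:310,170:360],(512,323),interpolation=cv2.INTER_CUBIC)
cv2.imwrite("pics/w3.png",cv2.resize(np.vstack([im,k])[:,:,::-1],(434,599)))
E
```

```text
t: 9.72
ee_pos: [506.8, 79.5, 238.2]
ee_rot: [0.497, -0.502, 0.498, 0.503]
wrist_force: [-0.8, 0.2, 0.4]
width: 51.0
51.285370890041484 [-0.01  0.62 -0.36  2.    0.37  0.58  0.96] [-0.01  1.  ] [506.85032584  79.83436946 238.401273  ]
```

View pics/w3.png

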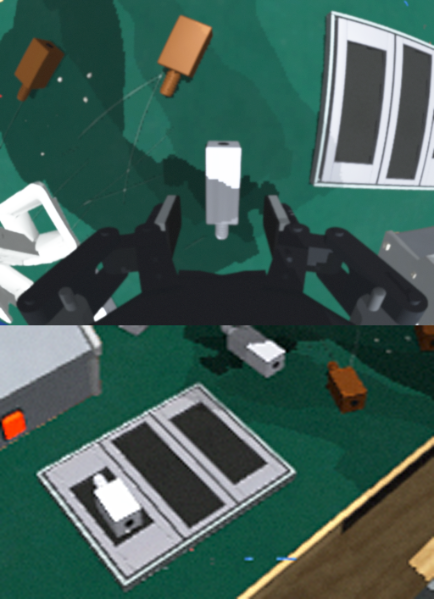

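Short pillar lies in the short pocket (lower half, (115,500)). The middle pillar is centred between the fingers at (222,190). Gripping the middle.

```bash
python3 -m handwheel '[[0.4,0.15,0,-1.5,0,0,0],[0.4,0,0,-1.5,0,0,0],[0.4,0,0,-1.5,0,0,0],[0.4,0,0,-1.4,0,0,0],[0.4,0,0,0,0,0,0],[0.4,0,0,0,0,0,0]]' 40; python3 -m handwheel '[[0.9,0,0,0,0,0,0],[0.9,0,0,0,0,0,0],[0.9,0,0,0,0,0,0],[0.9,0,0,0,0,0,0],[0.9,0,0,0,0,0,0],[0.9,0,0,0,0,0,0]]' 40;python3 -m handwheel '[[0.9,0,0,2.5,0,0,0],[0.9,0,0,3,0,0,0],[0.9,0,0,0,0,0,0]]' 40
```

```text
t: 10.58
ee_pos: [509.1, 79.6, 179.9]
ee_rot: [-0.498, 0.502, -0.498, -0.502]
wrist_force: [0.6, -0.4, -0.5]
width: 51.1
t: 11.32
ee_pos: [509.2, 79.4, 180.3]
ee_rot: [-0.498, 0.502, -0.498, -0.502]
wrist_force: [-1.9, -0.7, 7.5]
width: 25.2
t: 11.7
ee_pos: [509.6, 79.4, 236.7]
ee_rot: [-0.499, 0.503, -0.497, -0.501]
wrist_force: [0.1, -0.0, -0.8]
width: 25.3
```

```bash
python3 -m handwheel '[[0.9,-1.5,1,0,0,0,-0.02],[0.9,-2.2,2,0,0,0,-0.02],[0.9,-2.2,3,0,0,0,-0.025],[0.9,-2.2,3,0,0,0,0],[0.9,0,3,0,0,0,0],[0.9,0,0,0,0,0,0],[0.9,0,0,0,0,0,0],[0.9,0,0,0,0,0,0]]' 40
python3 - <<'E'
from h import *
im=optics.camera("wrist");cv2.imwrite("pics/w4.png",im[:,:,::-1])
s=ctrl.read_state();print(s["width"],np.round(s["joint_pos"],2),quat(s["ee_rot"]).as_matrix()[:2,2].round(3),s["ee_pos"])
E
```

```text
t: 12.7
ee_pos: [428.1, 198.6, 234.5]
ee_rot: [0.514, -0.486, 0.514, 0.485]
wrist_force: [-0.1, 0.7, 0.1]
width: 24.8
25.45761936712767 [-0.32  0.58 -0.31  2.11  0.36  0.5   0.61] [0.057 0.998] [428.1489626  198.66018883 234.55175242]
```

View pics/w4.png

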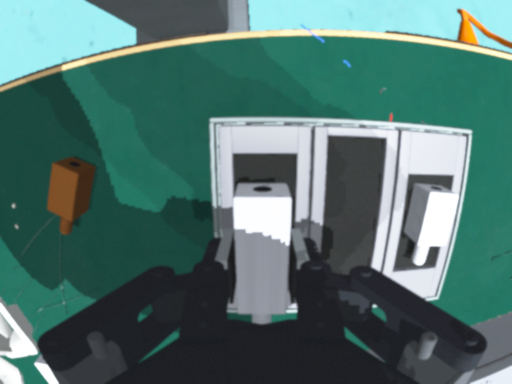

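The middle pillar is lined up over the left (middle-sized) pocket, pillar columns 234–292 and pocket 232–298. Lowering and releasing.

```bash
python3 -m handwheel '[[0.9,0,0,-1.5,0,0,0],[0.9,0,0,-1.5,0,0,0],[0.9,0,0,-1.0,0,0,0],[0.9,0,0,-0.65,0,0,0],[0.9,0,0,0,0,0,0],[0.9,0,0,0,0,0,0]]' 40; python3 -m handwheel '[[0.45,0,0,0,0,0,0],[0.45,0,0,0,0,0,0],[0.45,0,0,0,0,0,0],[0.45,0,0,0,0,0,0]]' 40;python3 -m handwheel '[[0.45,0,0,2,0,0,0],[0.45,0,0,5,0,0,0],[0.45,0,0,5,0,0,0],[0.45,0,0,0,0,0,0]]' 40
```

```text
t: 13.5
ee_pos: [428.0, 199.6, 188.2]
ee_rot: [0.514, -0.486, 0.514, 0.486]
wrist_force: [0.1, -0.4, -0.6]
width: 25.1
t: 14.0
ee_pos: [428.0, 199.5, 188.2]
ee_rot: [0.514, -0.486, 0.514, 0.486]
wrist_force: [0.1, 0.4, 0.4]
width: 46.8
t: 14.5
ee_pos: [428.7, 199.7, 311.2]
ee_rot: [0.516, -0.486, 0.512, 0.485]
wrist_force: [-0.2, 0.5, -0.4]
width: 47.2
```

```bash
python3 -m handwheel '[[0.4,1,-2,0,0,0,0.04],[0.4,2,-3.5,0,0,0,0.05],[0.4,2.5,-3.5,0,0,0,0.05],[0.4,2.5,-3.5,0,0,0,0.05],[0.4,2.5,-3.5,0,0,0,0],[0.4,2.5,-3.5,0,0,0,0],[0.4,2.5,-3.5,0,0,0,0],[0.4,2.5,-2.5,0,0,0,0],[0.4,2.5,-1.8,0,0,0,0],[0.4,2.12,0,0,0,0,0],[0.4,0,0,-3,0,0,0],[0.4,0,0,0,0,0,0],[0.4,0,0,0,0,0,0]]' 40
python3 - <<'E'
from h import *
im=optics.camera("wrist");cv2.imwrite("pics/w5.png",im[:,:,::-1])
s=ctrl.read_state();print(s["width"],np.round(s["joint_pos"],2),quat(s["ee_rot"]).as_matrix()[:2,2].round(3),s["ee_pos"])
E
```

```text
t: 16.12
ee_pos: [654.2, -73.4, 278.5]
ee_rot: [0.465, -0.532, 0.465, 0.532]
wrist_force: [0.7, 0.6, -0.1]
width: 51.4
51.49120876471632 [ 0.26  0.74 -0.38  1.59  0.33  0.88  1.47] [-0.134  0.991] [654.29384167 -73.4496832  278.96073093]
```

View pics/w5.png

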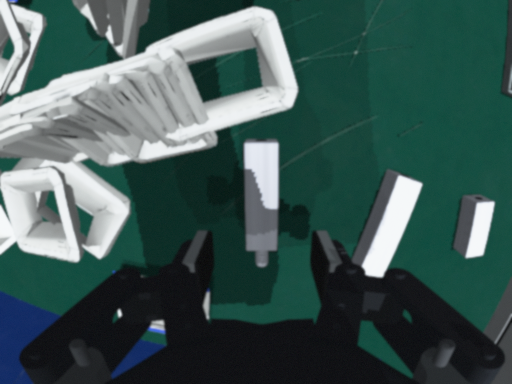

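The long studded pillar is at (262,195), centred between the fingers. The pile on the left is clear of both fingers. Descending.

```bash
python3 -m handwheel '[[0.4,0,0,-1.5,0,0,0],[0.4,0,0,-2,0,0,0],[0.4,0,0,-2,0,0,0],[0.4,0,0,-1.5,0,0,0],[0.4,0,0,-1.5,0,0,0],[0.4,0,0,-1.4,0,0,0],[0.4,0,0,0,0,0,0],[0.4,0,0,0,0,0,0]]' 40; python3 -m handwheel '[[0.9,0,0,0,0,0,0],[0.9,0,0,0,0,0,0],[0.9,0,0,0,0,0,0],[0.9,0,0,0,0,0,0],[0.9,0,0,0,0,0,0],[0.9,0,0,0,0,0,0]]' 50;python3 -m handwheel '[[0.9,0,0,2.5,0,0,0],[0.9,0,0,4,0,0,0],[0.9,0,0,2.5,0,0,0],[0.9,0,0,0,0,0,0]]' 50
```

```text
t: 17.18
ee_pos: [654.4, -73.5, 179.6]
ee_rot: [-0.466, 0.533, -0.465, -0.532]
wrist_force: [0.7, -0.7, -0.4]
width: 51.3
t: 17.92
ee_pos: [654.4, -73.6, 180.0]
ee_rot: [-0.466, 0.533, -0.465, -0.532]
wrist_force: [-1.7, 0.2, 7.7]
width: 24.9
t: 18.42
ee_pos: [654.6, -73.6, 271.2]
ee_rot: [-0.466, 0.533, -0.465, -0.531]
wrist_force: [-0.9, -0.5, -1.3]
width: 24.9
```

```bash
python3 -m handwheel '[[0.9,-1,1.5,0,0,0,-0.03],[0.9,-2.5,2.5,0,0,0,-0.04],[0.9,-3,3,0,0,0,-0.04],[0.9,-3,3,0,0,0,-0.04],[0.9,-3,3,0,0,0,-0.04],[0.9,-3,3,0,0,0,0],[0.9,-3,3,0,0,0,0],[0.9,-3,3,0,0,0,0],[0.9,-0.76,3,0,0,0,0],[0.9,0,3,0,0,0,0],[0.9,0,3,0,0,0,0],[0.9,0,2.5,0,0,0,0],[0.9,0,0,-1.8,0,0,0],[0.9,0,0,-1.8,0,0,0],[0.9,0,0,0,0,0,0],[0.9,0,0,0,0,0,0]]' 50
python3 - <<'E'
from h import *
im=optics.camera("wrist");cv2.imwrite("pics/w6.png",im[:,:,::-1])
s=ctrl.read_state();print(s["width"],np.round(s["joint_pos"],2),quat(s["ee_rot"]).as_matrix()[:2,2].round(3),s["ee_pos"])
E
```

```text
t: 20.42
ee_pos: [431.6, 261.5, 233.3]
ee_rot: [0.514, -0.486, 0.514, 0.486]
wrist_force: [0.7, -0.2, -1.9]
width: 24.7
24.91594589148944 [-0.44  0.61 -0.3   2.03  0.33  0.55  0.54] [0.056 0.998] [431.68682026 261.47262965 233.57586956]
```

View pics/w6.png

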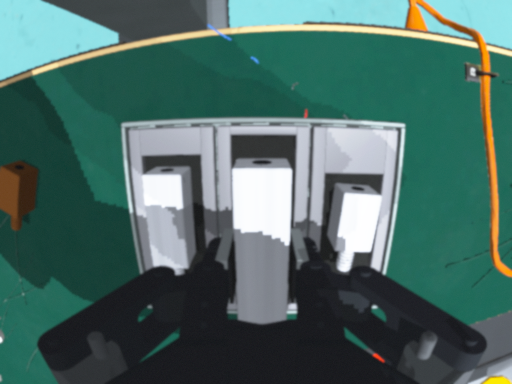

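The long pillar is over the middle (longest) pocket and centred, and both neighbours are seated. Lowering, with only a small opening so the fingers stay clear of them.

```bash
python3 -m handwheel '[[0.9,0,0,-1.5,0,0,0],[0.9,0,0,-1.5,0,0,0],[0.9,0,0,-1.0,0,0,0],[0.9,0,0,-0.5,0,0,0],[0.9,0,0,0,0,0,0],[0.9,0,0,0,0,0,0]]' 50; python3 -m handwheel '[[0.57,0,0,0,0,0,0],[0.57,0,0,0,0,0,0],[0.57,0,0,0,0,0,0],[0.57,0,0,0,0,0,0]]' 40;python3 -m handwheel '[[0.57,0,0,2,0,0,0],[0.57,0,0,5,0,0,0],[0.57,0,0,6,0,0,0],[0.57,0,-2,5,0,0,0],[0.57,0,-6,0,0,0,0],[0.57,0,-6,0,0,0,0],[0.57,0,-6,0,0,0,0],[0.57,0,0,0,0,0,0],[0.57,0,0,0,0,0,0]]' 40
cat > f.py <<'E'
from h import *
ims=[]
for n,(y0,y1,x0,x1) in (("scene",(130,310,170,370)),("side",(170,300,150,380))):
    im=optics.camera(n)[y0:y1,x0:x1];ims.append(cv2.resize(im,(520,int(520*(y1-y0)/(x1-x0))),interpolation=cv2.INTER_CUBIC))
cv2.imwrite("pics/f.png",cv2.resize(np.vstack(ims),None,fx=.78,fy=.78)[:,:,::-1])
E
python3 f.py
```

```text
t: 21.22
ee_pos: [431.7, 261.5, 188.4]
ee_rot: [0.514, -0.486, 0.514, 0.486]
wrist_force: [-0.1, 0.0, -1.4]
width: 25.0
t: 21.72
ee_pos: [431.6, 261.5, 188.2]
ee_rot: [0.514, -0.486, 0.514, 0.486]
wrist_force: [-0.6, 0.6, 0.4]
width: 36.7
t: 22.85
ee_pos: [431.6, 61.7, 368.3]
ee_rot: [0.514, -0.486, 0.514, 0.486]
wrist_force: [0.8, 0.2, -0.1]
width: 36.8
```

View pics/f.png

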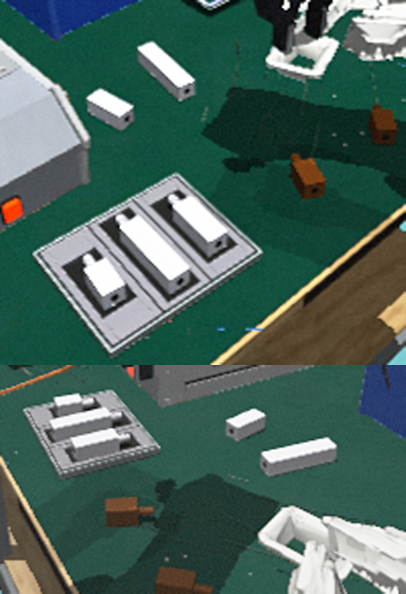

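All three pillars lie flat in their pockets, with dark floor visible round each. The plain bars (scene crop (165,70) and (110,108)) are untouched and the gripper is clear. Handing in.

```bash
python3 -c "
from station import ctrl
print(ctrl.close_job())"
```

```text
the job is handed in; nothing more can be done
None
```

The three studded pillars lie flat in the pockets made for their lengths. I placed them short, then middle, then long, and handed the job in after about 23 s on the robot's clock.

- **Final check:** the last scene and side pictures show each pillar seated with clear pocket floor around it. I judged the seating by eye and did not re-measure it.
- **Look-alikes:** the two plain pillars and the two brown ones were left alone and show no movement in the pictures.
- **Forces:** the highest wrist force reported at the end of a move was about 8 N, as the fingers closed on the bench.
- **Gripper:** it was open and well clear, about 200 mm to the side of the long pillar's pocket and 180 mm higher, when I handed in.
- **Disagreements:** the pocket poses from the two cameras differed by about 2–3 mm, well inside the pocket clearance. None of the checks failed.

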